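# Pack the two-tier desk box

### The job

Pack the wooden desk box in this order: lay the stapler on its base, lengthwise, in the middle of the bottom; set the lift-out tray in above it, level on the four corner posts; only then stand the loupe in the tray's round holder and lay the eraser flat in the tray's other pocket; last, put the lid on the box so that it is fully seated. Leave the tape dispenser, the brown jar and the match box as they are.

Things in the scene. Friction and masses are not known exactly. Their poses are not given: they have to be found in the camera images.
- box: open light wooden box, 134 (x) x 170 (y) x 72 mm high, empty, loose, 1.2 kg; origin at the centre of its underside, y along its long side. Walls and floor 5 mm thick: inside 124 x 160 mm. A 14 x 14 mm post in each inner corner, top 52 mm above the origin, carries the tray
- stapler_center (a point): dark green stapler lying on its base, 34 (x) x 132 (y) x 44 mm high, 0.2 kg; point at its centre, 22 mm up. Its upper arm, 28 mm wide, 22 to 44 mm up, does not move: grip it across x in the middle, high up, so that the gripper stays above the box
- tray_center (a point): plywood tray 116 (x) x 152 (y) mm at its rim, 110 x 146 at its foot, rim 12 mm high, floor 3 mm. Point on its axis 23 mm above its underside. Handle: bar along x, 74 x 12 mm, 32 to 46 mm above the underside; grip across y. Ring for the loupe: 51 mm wide inside, 4 mm high, centred 38 mm towards -y. Eraser pocket: 105 x 69 mm, centred 37 mm towards +y. On the posts the point is 75 mm above the box's origin
- loupe_center (a point): stand loupe (magnifier), 39 mm in diameter, 36 mm high, black top on a pale foot, 45 g, upright; point at its centre, 18 mm up. Grip the black ring, 22 to 36 mm up, with the fingertips at least 7 mm above the foot to clear the holder's ring
- eraser_center (a point): eraser in a card sleeve, alone on the open table (not the one in the pen tray at the back), 23 (x) x 52 (y) x 13 mm high, 22 g, lying flat; point at its centre, 6.5 mm up; grip it across x
- lid_center (a point): light wooden lid, 134 (x) x 170 (y) x 64 mm high with its pull, 0.3 kg, standing on its lip. Point on its axis 33 mm above the lip's lower edge. Pull: bar along x, 60 x 16 mm, 17 to 31 mm above the point; grip across y. The lip, 114 x 150 mm, reaches 5 mm below the skirt and enters the box's mouth; seated, either way round, the point is 100 mm above the box's origin
- tape_dispenser_center (a point): bystander, not to be moved: blue weighted tape dispenser, 58 x 156 x 60 mm; point at its centre, 30 mm up
- amber_jar_center (a point): bystander, not to be moved: small brown jar with a cork, 41 mm in diameter, 56 mm high; point at its centre, 28 mm up
- match_box_center (a point): bystander, not to be moved: red match box, 36 x 53 x 16 mm; point at its centre, 8 mm up
Things that resemble listed ones, but are neither listed nor needed, are in the scene too. What is shaped like the part that bears stapler_center but pink is not meant.

How it is judged:
By the outcome, as a careful person would: the job done as asked, in the order asked, and still so for the second after the job is handed in, with the robot touching nothing.
It also fails if it takes over 128 s, if anything falls off the work surface, if the arm or the gripper's body presses on something with over 40 N, if the wrist force passes 120 N, or if a joint passes its speed limit or range.

### The arm

A 6-joint arm with a two-finger parallel gripper is mounted at the origin on a cart in front of the work surface, level with it; the furniture and walls round the work are solid. World frame = base frame: x ahead of the robot, y to its left, z up, the work surface at z = 0. Lengths are in mm, angles in degrees, forces in N, time in s.
With the tool pointing down it reaches from about 375 to 750 mm from the base axis. Payload 9 kg.
Tool frame: the origin (TCP) lies on the centre line of the jaws, within the pads' length; the fingertips stand 11 mm ahead of it and the grasp point (between the pads) lies 8 mm behind it; z points along the fingers, y is the line along which they close (so a half turn about z gives the same grasp; the last joint's range is limited). The gripper opens to 85 mm and grips with 20 to 120 N. Pads are 22 mm wide; open, the fingers measure 114 mm over their backs; the gripper's body (76 mm by 85 mm) begins 54 mm behind the grasp point. The pads swing forward as they close: fully open they stand 13 mm farther back than shut.
Start: joints at [59.146, 5.964, 5.575, 89.605, 0, 77.527], TCP at [189.2, 569.42, 242.331] pointing down, gripper open.
Joint ranges: [-171.21, 171.21], [-48.23, 106.86], [-62.78, 66.21], [-105.2, 120.99], [-86.42, 89.51], [-180, 180]. Speed limits (degrees/s): [127.2, 127.2, 147.25, 180, 180, 180].

### API

Orientations are given as [roll, pitch, yaw] about the fixed x, y, z axes, in that order (R = Rz(yaw) Ry(pitch) Rx(roll)).
In Python, from rig import * gives the robot as it stands.
- The arm moves only by the tool arm_command, never from a script. Its argument "plan" is a list of rows, each an object with "linear": the shift along the tool's x, y, z in cm, a list of three; "turn": the turn about the tool's z in degrees. In form: [{"linear": [dx, dy, dz], "turn": turn}, ...]. A call has 1 to 20 rows; each row is the pose to reach, as a shift and turn from the pose commanded when the call began, along the tool's axes at that moment; what a row does not reach only later rows make up. A row lasts 1/10 s, in which the tool goes at most 50 mm and 8.59 degrees, less where a joint would pass 70% of its speed; a pose out of reach is approached as far as the arm can. A call with a gripper value outside its range is refused whole. "jaw" is the opening, from 0 (shut) to 1 (fully open), set as the call begins (left out, the last holds). The fingers move at their own pace and stop on an object; "newtons" is the grip in N (left out, the last holds). Time passes only in rows, so rows that repeat a pose let the fingers close. It gives the time, the measured TCP pose, the force, the opening and the grip force at its end, in the units of the state.
- get_state(): the state, without advancing time (a new reading comes with each control period).
- camera(name): name is "side" or "top" or "wrist"; returns the picture (480x640x3 uint8, blue, green, red); there is no depth.
- camera_model(name): a dict with "fx", "fy", "cx", "cy" (pixels), "cam_to_world" (4x4, takes a point from camera to world coordinates). Camera axes: x right, y up, looking along -z (the intrinsics and any distortion apply to the point x, -y, -z); pixel columns grow to the right and rows downward; lengths in mm; the calibration is good to about 2 mm. A picture is of the moment at which its call begins: read the wrist's pose just before it. camera_model takes no time and is no camera call; for the wrist camera it gives the pose at the moment of the call.
- finish_job(): hands the job in; it is judged then, once.
Trained networks look in the newest picture that a camera, given by its name, has taken for a name from the list of things; names that differ only in an ending like _2 or _b are one class to them, and where a whole thing is asked for, a point or a joint stands for the part that bears it (a point fixed in the world has none). Each returns a list of dicts, best first, with "p" (0 to 1); they miss things now and then, are a little off and sometimes report something else, mostly with a low value. They report only what shows in the picture. A call takes as long as a camera call. They do not tell look-alikes from the thing itself.
- cut_out(label, camera): "region" (480x640 bool, what is visible of it) and "pixel" ([column, row] in pixels, amid what is visible of it).
- pinpoint(label, camera): "pixel" ([column, row] in pixels: a listed point, or the origin of a listed thing).
The state is a dict: "t": time; "joints": joint angles; "dq": joint speeds; "joint_torque": joint torques, N m; "tcp_pos": TCP position; "eef_rot": TCP orientation; "wrist_force": force on the tool from outside, world axes, zero at the start; "moment": the same for the moment, N m; "width": finger opening in mm; "grasp_force": force on a finger pad.
Only numpy, scipy, OpenCV 4.12 (cv2) and the standard library are available. Lean on these libraries where they do the work, as an engineer would, in place of code of your own. Each camera call takes 0.05 s, during which the arm holds its last target. There are 200 camera calls.

## Working session

There is one attempt and no reset: what is moved stays moved. The work goes in short steps, Python scripts to look and compute and a tool call to move; the robot and the scene stay as the last step left them, time stands still between calls to the robot, and variables do not carry over. Pictures are saved under pics/ and viewed, at most 14 in all, crops included, and the job is handed in when it is done.

Besides the shell and the picture viewer there is one more tool, called after ">>>" as a command line: name --argument value ..., lists and objects as JSON in quotes. arm_command: Moves the arm, as the interface text tells. Its arguments: {"type":"object","properties":{"plan":{"type":"array"},"jaw":{"type":"number"},"newtons":{"type":"number"}},"required":["plan"]}

```bash
ls; mkdir -p pics; cat > h.py <<'E'
from rig import *
import numpy as np, cv2
from scipy.spatial.transform import Rotation as R
def ray(px,m):
    K=np.array([[m["fx"],0,m["cx"]],[0,m["fy"],m["cy"]],[0,0,1]])
    d=m.get("dist",m.get("distortion"))
    p=cv2.undistortPoints(np.array([[px]],float),K,None if d is None else np.array(d,float))[0,0]
    T=np.array(m["cam_to_world"]); v=T[:3,:3]@np.array([p[0],-p[1],-1.0])
    return T[:3,3],v
def at(px,m,z):
    o,v=ray(px,m); return o+v*(z-o[2])/v[2]
def proj(P,m):
    T=np.array(m["cam_to_world"]); c=T[:3,:3].T@(np.array(P,float)-T[:3,3])
    return np.array([m["cx"]+m["fx"]*c[0]/-c[2], m["cy"]-m["fy"]*c[1]/-c[2]])
E
cat > a.py <<'E'
from h import *
names={"box":0,"stapler_center":22,"tray_center":23,"loupe_center":18,"eraser_center":6.5,"lid_center":33,"tape_dispenser_center":30,"amber_jar_center":28,"match_box_center":8}
for c in ["top","side"]:
    im=camera(c); cv2.imwrite(f"pics/{c}0.png",im); m=camera_model(c)
    print(c,{k:(v if k!="cam_to_world" else np.round(v,3).tolist()) for k,v in m.items()})
    for n,z in names.items():
        for r in pinpoint(n,c)[:3]: print(n,round(r["p"],2),np.round(r["pixel"],1),np.round(at(r["pixel"],m,z),0))
print(get_state())
E
python3 a.py
```

```text
pics
top {'fx': 501.67888500756436, 'fy': 501.67888500756436, 'cx': 310.51858949343625, 'cy': 235.992932312121, 'cam_to_world': [[-0.011, 0.997, -0.075, 388.53], [-1.0, -0.01, 0.012, 60.588], [0.011, 0.076, 0.997, 1442.078], [0.0, 0.0, 0.0, 1.0]]}
box 0.78 [412.6 227.3] [ 520. -252.    0.]
stapler_center 0.81 [226.8 196.1] [613. 281.  22.]
stapler_center 0.74 [127.  237.2] [498. 563.  22.]
tray_center 0.67 [279.6 248.7] [461. 132.  23.]
loupe_center 0.52 [486.9 226.5] [ 518. -461.   18.]
eraser_center 0.51 [308.2 194.8] [617.  49.   6.]
lid_center 0.81 [206.9 249.5] [460. 335.  33.]
tape_dispenser_center 0.84 [422.7 270.7] [ 394. -271.   30.]
amber_jar_center 0.54 [382.2 267.1] [ 406. -157.   28.]
match_box_center 0.8 [275.8 192.2] [625. 142.   8.]
side {'fx': 488.1516509393871, 'fy': 488.1516509393871, 'cx': 317.9764230399236, 'cy': 236.12947593599566, 'cam_to_world': [[0.969, 0.13, -0.21, 191.405], [-0.247, 0.497, -0.832, -1289.66], [-0.003, 0.858, 0.514, 870.615], [0.0, 0.0, 0.0, 1.0]]}
box 0.74 [349.5 301.3] [ 545. -252.    0.]
stapler_center 0.82 [280.1 177.8] [502. 589.  22.]
s
[... 484 characters left out ...]
.54 [333.7 231.7] [605. 121.   8.]
{'t': 1.0, 'joints': array([5.91464492e+01, 5.96350610e+00, 5.57292565e+00, 8.96046663e+01,
       8.29987838e-04, 7.75258453e+01]), 'dq': array([-0.00531711, -0.02086436,  0.10268938,  0.043798  , -0.01723317,
       -0.06785522]), 'joint_torque': array([-2.61690329e-04, -5.56773305e+01,  5.03771603e+01,  1.49053954e-03,
       -2.59074804e-04, -2.78534026e-05]), 'tcp_pos': array([189.19053719, 569.41267976, 242.32197053]), 'eef_rot': array([1.79995180e+02, 2.16313315e-04, 1.61620604e+02]), 'wrist_force': array([-0.01653855,  0.35724222, -0.18806558]), 'moment': array([ 0.00856597, -0.00021808, -0.03437135]), 'grasp_force': 0.0, 'width': 85.52821857057661}
```

```bash
python3 -c "
import cv2
a=cv2.imread('pics/top0.png');cv2.imwrite('pics/top0c.png',cv2.resize(a[140:320,80:520],(800,327),interpolation=3))
"
```

```text
(no output)
```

View pics/top0.png

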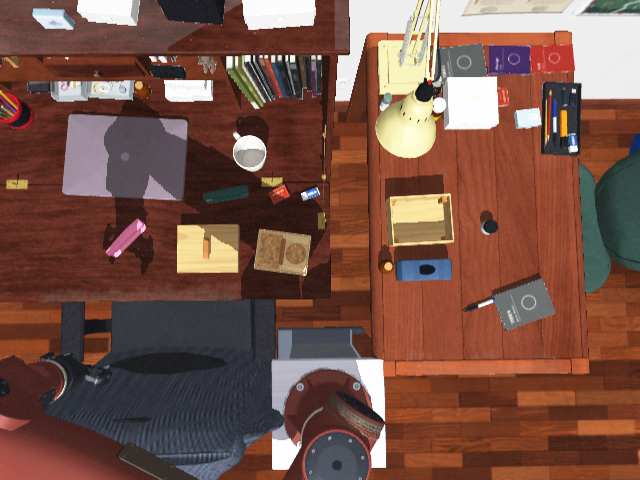

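View pics/side0.png

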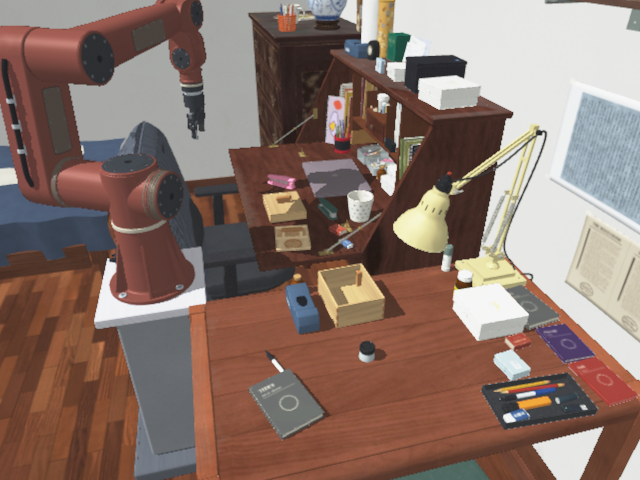

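View pics/top0c.png

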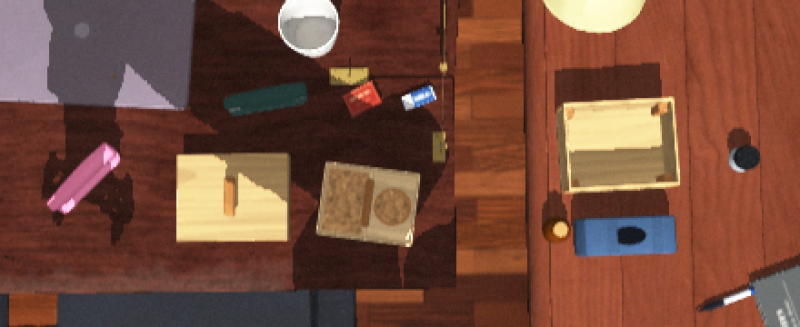

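Top view: the green stapler (227,195) is the one meant and the pink one (126,237) is the look-alike. The lone eraser is at (310,194); the other is in the pen tray at (572,142). Tray (283,252), lid (207,248) and mug (249,152) are on the left desk. Box (420,220), loupe (488,227), dispenser (423,270) and jar (386,267) are on the right desk. The crop shows the stapler is dark green and the eraser has a blue/white sleeve, alone by the match box.

```bash
cat >> h.py <<'E'
def go(P,yaw,s=None):
    s=s or get_state(); r=R.from_euler("xyz",s["eef_rot"],degrees=True)
    l=r.inv().apply(np.array(P,float)-s["tcp_pos"])/10
    t=-((yaw-s["eef_rot"][2]+180)%360-180)
    print("linear",np.round(l,2).tolist(),"turn",round(t,1))
def off(P):  # yaw-90/180 independent helper: print tcp
    pass
E
python3 - <<'E'
from h import *
m=camera_model("wrist"); s=get_state()
r=R.from_euler("xyz",s["eef_rot"],degrees=True)
T=np.array(m["cam_to_world"])
print(m["fx"],m["cx"],m["cy"],"cam in tool",r.inv().apply(T[:3,3]-s["tcp_pos"]),"axes in tool",np.round(r.inv().as_matrix()@T[:3,:3],3).tolist())
go([560,281,300],90)
mt=camera_model("top")
for p in [(387,196),(452,194),(453,243),(388,247)]: print(at(p,mt,72).round())
E
```

```text
405.3256625866579 313.1608813399026 240.61784722057783 cam in tool [ 6.96683471e+01  1.06803403e-01 -1.31697725e+02] axes in tool [[-0.0, 0.962, 0.273], [1.0, -0.0, 0.001], [0.001, 0.273, -0.962]]
linear [-44.28, -15.68, -5.77] turn 71.6
[ 601. -168.   72.]
[ 605. -348.   72.]
[ 469. -347.   72.]
[ 460. -168.   72.]
```

>>> arm_command --plan '[{"linear": [-44.3,-15.7,-5.8],"turn": 71.6},{"linear": [-44.3,-15.7,-5.8],"turn": 71.6},{"linear": [-44.3,-15.7,-5.8],"turn": 71.6},{"linear": [-44.3,-15.7,-5.8],"turn": 71.6},{"linear": [-44.3,-15.7,-5.8],"turn": 71.6},{"linear": [-44.3,-15.7,-5.8],"turn": 71.6},{"linear": [-44.3,-15.7,-5.8],"turn": 71.6},{"linear": [-44.3,-15.7,-5.8],"turn": 71.6},{"linear": [-44.3,-15.7,-5.8],"turn": 71.6},{"linear": [-44.3,-15.7,-5.8],"turn": 71.6},{"linear": [-44.3,-15.7,-5.8],"turn": 71.6},{"linear": [-44.3,-15.7,-5.8],"turn": 71.6},{"linear": [-44.3,-15.7,-5.8],"turn": 71.6},{"linear": [-44.3,-15.7,-5.8],"turn": 71.6}]' --jaw 1

```text
t: 2.4
tcp_pos: [559.2, 281.7, 300.5]
eef_rot: [180.0, -0.0, 90.1]
wrist_force: [0.6, 1.0, -0.8]
width: 85.2
grasp_force: 0.0
```

```bash
cat >> h.py <<'E'
from scipy.optimize import minimize
def look(cam,name,labels):
    m=camera_model(cam); im=camera(cam); cv2.imwrite(f"pics/{name}.png",im)
    for n,z,zt in labels:
        for r in pinpoint(n,cam)[:2]: print(n,"pt",round(r["p"],2),np.round(r["pixel"],0),np.round(at(r["pixel"],m,z),1))
        for r in cut_out(n,cam)[:2]:
            cs,_=cv2.findContours(r["region"].astype(np.uint8),0,2)
            c=max(cs,key=cv2.contourArea).reshape(-1,2)
            W=np.array([at(p,m,zt)[:2] for p in c],np.float32)
            (cx,cy),(w,h),a=cv2.minAreaRect(W); 
            if w>h: a,w,h=a+90,h,w   # a: direction of short side; long = a+90
            edge=(c.min()<=1) or c[:,0].max()>=638 or c[:,1].max()>=478
            print(n,"rect",round(r["p"],2),np.round([cx,cy],1),"short x long",np.round([w,h],1),"long-axis yaw",round((a+90+90)%180-90,1),"clipped" if edge else "")
    return im,m
E
python3 - <<'E'
from h import *
look("wrist","w1",[("stapler_center",22,44),("eraser_center",6.5,13),("match_box_center",8,16),("tray_center",23,12),("lid_center",33,38)])
s=get_state();print(s["t"],s["tcp_pos"],s["eef_rot"])
E
```

```text
stapler_center pt 0.98 [376. 192.] [622.9 285.5  22. ]
stapler_center rect 0.94 [618.6 284.4] short x long [ 33.  130.7] long-axis yaw -80.2 
eraser_center pt 0.89 [364. 386.] [620.7  45.5   6.5]
eraser_center rect 0.97 [621.7  48.8] short x long [24.8 58.3] long-axis yaw -70.8 
eraser_center rect 0.75 [461.9 331.6] short x long [146.4 183. ] long-axis yaw -89.9 
match_box_center pt 0.58 [367. 323.] [621.4 131.8   8. ]
match_box_center rect 0.96 [620.1 137.6] short x long [37.9 60.7] long-axis yaw -64.4 
match_box_center rect 0.27 [456.6 128.6] short x long [114.2 152.2] long-axis yaw 82.3 
tray_center pt 0.76 [220. 333.] [453.7 126.3  23. ]
tray_center pt 0.53 [366. 324.] [618.1 138.2  23. ]
tray_center rect 0.66 [456.1 126.4] short x long [115.6 154. ] long-axis yaw 83.0 
lid_center pt 0.63 [220. 144.] [468.7 333.2  33. ]
lid_center pt 0.34 [367. 321.] [617.1 147.   33. ]
lid_center rect 0.86 [467.4 333. ] short x long [137.8 170.8] long-axis yaw -89.5 
lid_center rect 0.59 [619.4 283.2] short x long [ 33.8 132.7] long-axis yaw -80.0 
2.95 [560.08715032 280.71336313 300.31261197] [ 1.79997899e+02 -1.77544027e-03  9.00168980e+01]
```

View pics/w1.png

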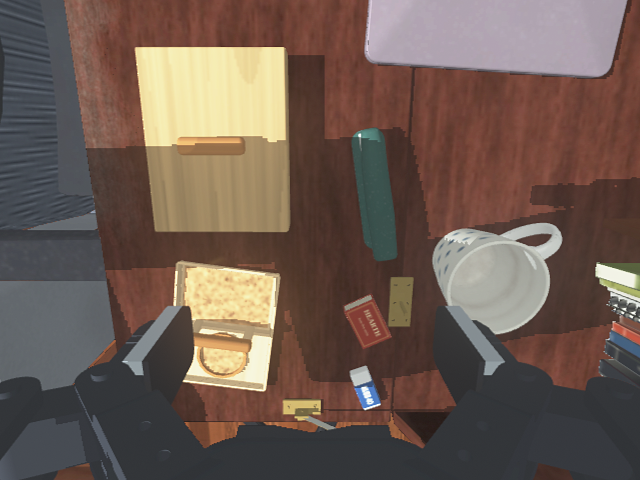

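The wrist view confirms it. The green stapler is at (376,192), the lid at (213,140), the tray at (227,328) with its ring toward -y, the eraser at (364,388), the match box at (367,322), and the mug is close on the stapler's +x side at (495,280). Next I approach the stapler with the jaw partly open.

>>> arm_command --plan '[{"linear": [0.3,6,15],"turn": -10},{"linear": [0.3,6,15],"turn": -10},{"linear": [0.3,6,15],"turn": -10},{"linear": [0.3,6,15],"turn": -10},{"linear": [0.3,6,15],"turn": -10},{"linear": [0.3,6,15],"turn": -10}]' --jaw 0.6 --newtons 40

```text
t: 3.55
tcp_pos: [620.5, 284.1, 153.0]
eef_rot: [179.9, -0.0, 100.0]
wrist_force: [-0.6, 0.3, 1.7]
width: 51.0
grasp_force: 0.0
```

```bash
python3 - <<'E'
from h import *
look("wrist","w2",[("stapler_center",22,44)])
s=get_state();print(s["t"],s["tcp_pos"],s["eef_rot"],s["width"])
E
```

```text
stapler_center pt 0.93 [318. 232.] [623.4 285.6  22. ]
stapler_center rect 0.7 [622.6 285.2] short x long [ 29.6 129.2] long-axis yaw -80.8 
3.7 [621.00122434 284.28602596 153.61898838] [ 1.79753970e+02 -2.22408525e-02  1.00037965e+02] 51.128599860499676
```

View pics/w2.png

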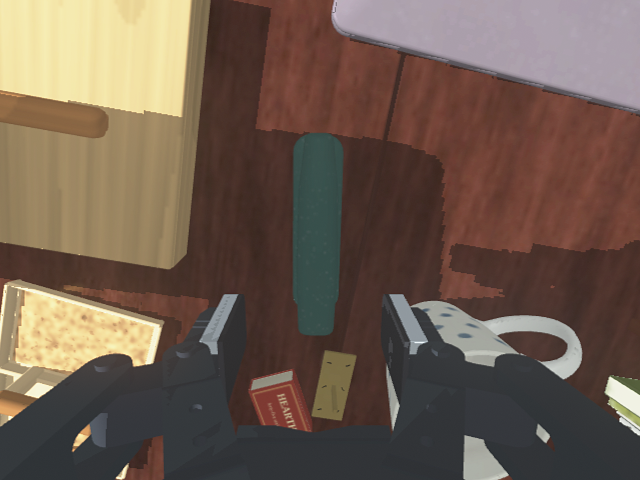

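The stapler is centred at (318,235) between the fingers, and the right finger clears the mug. Now I descend and grip.

>>> arm_command --plan '[{"linear": [0.05,0.2,5],"turn": 0},{"linear": [0.05,0.2,9],"turn": 0},{"linear": [0.05,0.2,11],"turn": 0},{"linear": [0.05,0.2,11.6],"turn": 0},{"linear": [0.05,0.2,11.6],"turn": 0},{"linear": [0.05,0.2,11.6],"turn": 0},{"linear": [0.05,0.2,11.6],"turn": 0}]'

```text
t: 4.4
tcp_pos: [623.4, 285.0, 36.9]
eef_rot: [179.8, -0.0, 100.0]
wrist_force: [-0.2, -0.2, 0.4]
width: 51.5
grasp_force: 0.0
```

>>> arm_command --plan '[{"linear": [0,0,0],"turn": 0},{"linear": [0,0,0],"turn": 0},{"linear": [0,0,0],"turn": 0},{"linear": [0,0,0],"turn": 0},{"linear": [0,0,0],"turn": 0},{"linear": [0,0,0],"turn": 0}]' --jaw 0

```text
t: 5.0
tcp_pos: [622.8, 284.8, 35.5]
eef_rot: [179.9, -0.0, 100.0]
wrist_force: [0.6, -0.0, 5.9]
width: 24.0
grasp_force: 39.3
```

>>> arm_command --plan '[{"linear": [0,0,-4],"turn": 0},{"linear": [0,0,-8],"turn": 0},{"linear": [0,0,-12],"turn": 0},{"linear": [-48.4,-28.1,-26.6],"turn": 10},{"linear": [-48.4,-28.1,-26.6],"turn": 10},{"linear": [-48.4,-28.1,-26.6],"turn": 10},{"linear": [-48.4,-28.1,-26.6],"turn": 10},{"linear": [-48.4,-28.1,-26.6],"turn": 10},{"linear": [-48.4,-28.1,-26.6],"turn": 10},{"linear": [-48.4,-28.1,-26.6],"turn": 10},{"linear": [-48.4,-28.1,-26.6],"turn": 10},{"linear": [-48.4,-28.1,-26.6],"turn": 10},{"linear": [-48.4,-28.1,-26.6],"turn": 10},{"linear": [-48.4,-28.1,-26.6],"turn": 10},{"linear": [-48.4,-28.1,-26.6],"turn": 10},{"linear": [-48.4,-28.1,-26.6],"turn": 10},{"linear": [-48.4,-28.1,-26.6],"turn": 10},{"linear": [-48.4,-28.1,-26.6],"turn": 10}]'

```text
t: 6.8
tcp_pos: [429.5, -240.1, 299.8]
eef_rot: [-180.0, -0.1, 90.1]
wrist_force: [0.6, 0.1, -2.8]
width: 24.2
grasp_force: 40.3
```

```bash
python3 - <<'E'
from h import *
look("wrist","w3",[("box",0,72),("stapler_center",22,235),("loupe_center",18,36),("amber_jar_center",28,56)])
s=get_state();print(s["t"],s["tcp_pos"],s["eef_rot"],s["width"])
look("top","t3",[("box",0,72)])
E
```

```text
box pt 0.58 [413. 215.] [ 536.8 -263.8    0. ]
box rect 0.69 [ 535.8 -260.7] short x long [139.7 171.1] long-axis yaw -87.4 
stapler_center pt 0.57 [315. 312.] [ 430.8 -369.    22. ]
stapler_center rect 0.6 [ 429.7 -259.2] short x long [ 41.2 164.8] long-axis yaw 89.2 
amber_jar_center pt 0.91 [293. 120.] [ 409.8 -165.7   28. ]
amber_jar_center rect 0.87 [ 411.9 -167.4] short x long [35.4 38.2] long-axis yaw 14.4 
7.25 [ 429.56477011 -240.66979616  300.27479083] [ 1.79997072e+02 -5.60819827e-03  9.00464786e+01] 24.661884619071074
box pt 0.84 [415. 224.] [ 528.1 -258.2    0. ]
box pt 0.22 [207. 250.] [461.6 341.1   0. ]
box rect 0.79 [ 535.  -254.6] short x long [139.8 184.2] long-axis yaw -87.4
```

View pics/w3.png

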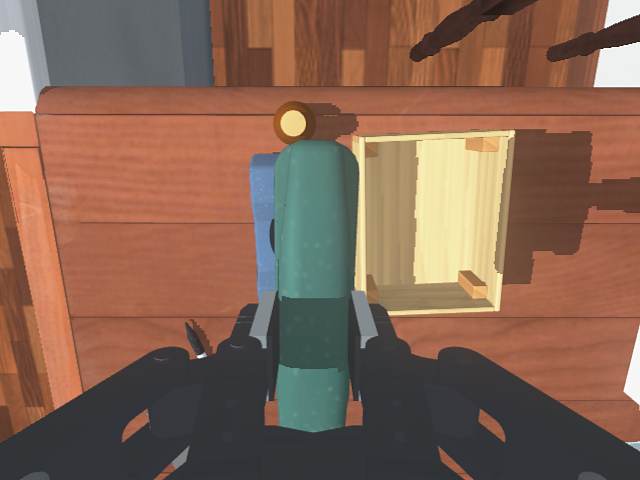

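Box rim corners in this view are TL (355,137), TR (515,130) and BR (500,311), with BL near (362,315). The stapler is held level over the dispenser.

```bash
python3 - <<'E'
from h import *
m=camera_model("wrist")
P=[at(p,m,72)[:2] for p in [(355,137),(515,130),(500,311),(362,315)]]
print(np.round(P,1)); d=P[1]-P[2]; print(np.linalg.norm(d),np.degrees(np.arctan2(*d[::-1])), np.linalg.norm(P[0]-P[1]),(P[0]+P[2])/2)
d=P[1]-P[0];print(np.degrees(np.arctan2(d[1],d[0])))
# refine with region rect fit
im=cv2.imread("pics/w3.png")
g=cv2.cvtColor(im,cv2.COLOR_BGR2GRAY)
c=np.array([[[355,137]],[[515,130]],[[500,311]]],np.float32)
r=cv2.cornerSubPix(g,c.copy(),(4,4),(-1,-1),(3,50,.01)); print(r.reshape(-1,2)); print([at(p,m,72)[:2].round(1) for p in r.reshape(-1,2)])
go([535.5,-260,250],93)
E
```

```text
[[ 464.9 -181.2]
 [ 601.7 -175.3]
 [ 610.4 -344.9]
 [ 476.5 -349.3]]
169.7961083291186 92.91005638215833 136.9710483855567 [ 537.63571467 -263.02635496]
2.4453913655274415
[[351.47064 133.50801]
 [514.66    130.2583 ]
 [498.47305 310.7928 ]]
[array([ 461.8, -178.3]), array([ 601.5, -175.5]), array([ 608.9, -344.7])]
linear [-1.92, 10.6, 5.03] turn -3.0
```

>>> arm_command --plan '[{"linear": [-2.15,10.7,10],"turn": -2.8},{"linear": [-2.15,10.7,10],"turn": -2.8},{"linear": [-2.15,10.7,10],"turn": -2.8},{"linear": [-2.15,10.7,15],"turn": -2.8},{"linear": [-2.15,10.7,18],"turn": -2.8},{"linear": [-2.15,10.7,18],"turn": -2.8},{"linear": [-2.15,10.7,21],"turn": -2.8},{"linear": [-2.15,10.7,23],"turn": -2.8},{"linear": [-2.15,10.7,25],"turn": -2.8},{"linear": [-2.15,10.7,25.6],"turn": -2.8},{"linear": [-2.15,10.7,25.7],"turn": -2.8},{"linear": [-2.15,10.7,25.8],"turn": -2.8},{"linear": [-2.15,10.7,25.8],"turn": -2.8},{"linear": [-2.15,10.7,25.8],"turn": -2.8}]'

```text
t: 8.8
tcp_pos: [537.1, -262.8, 43.5]
eef_rot: [179.9, 0.1, 92.8]
wrist_force: [0.8, -0.6, -2.5]
width: 23.9
grasp_force: 40.6
```

>>> arm_command --plan '[{"linear": [0,0,0.15],"turn": 0},{"linear": [0,0,0.25],"turn": 0},{"linear": [0,0,0.25],"turn": 0}]'

```text
t: 9.1
tcp_pos: [536.8, -262.5, 40.5]
eef_rot: [180.0, 0.0, 92.8]
wrist_force: [-0.7, 1.0, 4.4]
width: 24.2
grasp_force: 41.1
```

>>> arm_command --plan '[{"linear": [0,0,0],"turn": 0},{"linear": [0,0,0],"turn": 0},{"linear": [0,0,0],"turn": 0},{"linear": [0,0,-2],"turn": 0},{"linear": [0,0,-6],"turn": 0},{"linear": [0,0,-11],"turn": 0},{"linear": [5,0,-16],"turn": 0},{"linear": [10,0,-21],"turn": 0},{"linear": [10,0,-25],"turn": 0},{"linear": [10,0,-25],"turn": 0},{"linear": [10,0,-25],"turn": 0},{"linear": [10,0,-25],"turn": 0}]' --jaw 0.55

```text
t: 10.3
tcp_pos: [531.8, -162.6, 289.8]
eef_rot: [180.0, 0.0, 92.8]
wrist_force: [-0.1, 0.3, 0.9]
width: 46.9
grasp_force: 0.0
```

```bash
python3 - <<'E'
from h import *
im,m=look("wrist","w4",[("box",0,72),("stapler_center",27,49),("loupe_center",18,36)])
s=get_state();print(s["t"],s["tcp_pos"],s["eef_rot"],s["width"])
E
```

```text
box rect 0.64 [ 538.5 -254.5] short x long [134.3 185.3] long-axis yaw -87.4 
stapler_center pt 0.8 [311. 295.] [ 534.6 -265.2   27. ]
stapler_center rect 0.85 [ 537.3 -257.5] short x long [ 33.3 138. ] long-axis yaw -89.0 
stapler_center rect 0.47 [ 419.1 -163.3] short x long [37.7 47. ] long-axis yaw 28.3 
loupe_center rect 0.57 [ 523.7 -422.5] short x long [ 7.9 22.6] long-axis yaw -12.1 
10.65 [ 531.27036551 -162.66196918  288.8822188 ] [-1.79936654e+02 -4.75796130e-02  9.27925402e+01] 46.953821178876346
```

View pics/w4.png

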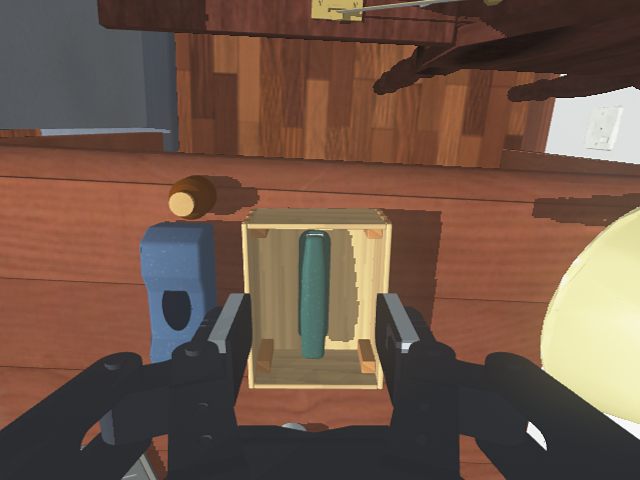

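The stapler lies centred in the box (315,295). Rim corners are about (244,226), (391,226), (384,388) and (249,389).

```bash
python3 - <<'E'
from h import *
m=camera_model("wrist")
P=np.array([at(p,m,72)[:2] for p in [(244,226),(391,226),(384,388),(249,389)]])
print(np.round(P,1),P.mean(0)); 
for a,b in((0,3),(1,2),(0,1),(3,2)):
    d=P[b]-P[a];print(np.linalg.norm(d),np.degrees(np.arctan2(d[1],d[0])))
for q in [(314,236),(313,358)]: print(at(q,m,49).round(1))
print(get_state()["t"])
go([455.5,126.5,300],173.0)
E
```

```text
[[ 470.  -181.8]
 [ 600.  -175.4]
 [ 609.8 -341.3]
 [ 475.3 -349.2]] [ 538.76775376 -261.95444951]
167.4849436915514 -88.1861577577768
166.16526560777726 -86.6195945321232
130.0963413570471 2.8104923613455255
134.66866085236475 3.3646848299635015
[ 532.7 -194.2   49. ]
[ 538.1 -325.4   49. ]
10.65
linear [29.25, -6.16, -1.08] turn -80.2
```

>>> arm_command --plan '[{"linear": [29.2,-6.2,7],"turn": -80},{"linear": [29.2,-6.2,7],"turn": -80},{"linear": [29.2,-6.2,7],"turn": -80},{"linear": [29.2,-6.2,7],"turn": -80},{"linear": [29.2,-6.2,7],"turn": -80},{"linear": [29.2,-6.2,7],"turn": -80},{"linear": [29.2,-6.2,7],"turn": -80},{"linear": [29.2,-6.2,7],"turn": -80},{"linear": [29.2,-6.2,7],"turn": -80},{"linear": [29.2,-6.2,7],"turn": -80},{"linear": [29.2,-6.2,7],"turn": -80},{"linear": [29.2,-6.2,7],"turn": -80},{"linear": [29.2,-6.2,7],"turn": -80}]'

```text
t: 11.95
tcp_pos: [455.3, 126.0, 219.7]
eef_rot: [180.0, -0.0, 172.7]
wrist_force: [0.1, 0.1, -0.7]
width: 47.5
grasp_force: 0.0
```

```bash
python3 - <<'E'
from h import *
im,m=look("wrist","w5",[("tray_center",23,12),("eraser_center",6.5,13)])
s=get_state();print(s["t"],s["tcp_pos"],s["eef_rot"],s["width"])
E
```

```text
tray_center pt 0.72 [312. 212.] [453.8 125.2  23. ]
tray_center rect 0.62 [454.7 125.7] short x long [116.5 153.2] long-axis yaw 82.2 
eraser_center pt 0.95 [252. 386.] [622.8  44.1   6.5]
eraser_center rect 0.9 [618.   46.9] short x long [28.9 54.3] long-axis yaw -68.1 
12.2 [455.27186331 126.08549601 219.79809054] [1.79993583e+02 1.15825340e-03 1.72797430e+02] 47.03375123797939
```

View pics/w5.png

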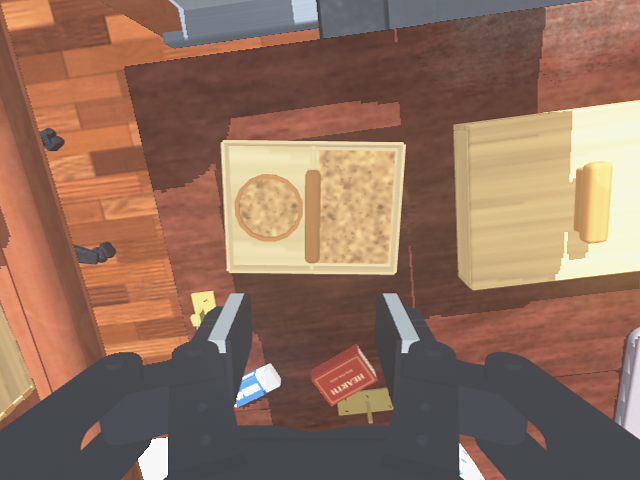

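The tray is at (312,208), handle aligned with the tool x axis and ring on the -y side. I descend and grip the handle.

>>> arm_command --plan '[{"linear": [0.1,0.05,5],"turn": 0.5},{"linear": [0.1,0.05,10],"turn": 0.5},{"linear": [0.1,0.05,14],"turn": 0.5},{"linear": [0.1,0.05,17],"turn": 0.5},{"linear": [0.1,0.05,18.6],"turn": 0.5},{"linear": [0.1,0.05,18.6],"turn": 0.5},{"linear": [0.1,0.05,18.6],"turn": 0.5}]'

```text
t: 12.9
tcp_pos: [454.5, 126.7, 34.4]
eef_rot: [180.0, 0.0, 172.3]
wrist_force: [0.9, 0.0, 0.1]
width: 47.1
grasp_force: 0.0
```

>>> arm_command --plan '[{"linear": [0,0,0],"turn": 0},{"linear": [0,0,0],"turn": 0},{"linear": [0,0,0],"turn": 0},{"linear": [0,0,0],"turn": 0},{"linear": [0,0,0],"turn": 0},{"linear": [0,0,0],"turn": 0},{"linear": [0,0,0],"turn": 0}]' --jaw 0 --newtons 60

```text
t: 13.6
tcp_pos: [455.3, 126.7, 35.2]
eef_rot: [180.0, 0.1, 172.3]
wrist_force: [-1.4, -0.3, 5.7]
width: 10.5
grasp_force: 58.7
```

>>> arm_command --plan '[{"linear": [0,0,-4],"turn": 0},{"linear": [0,0,-9],"turn": 0},{"linear": [0,0,-14],"turn": 0},{"linear": [-13.4,-37.3,-17],"turn": -10.4},{"linear": [-13.4,-37.3,-17],"turn": -10.4},{"linear": [-13.4,-37.3,-17],"turn": -10.4},{"linear": [-13.4,-37.3,-17],"turn": -10.4},{"linear": [-13.4,-37.3,-17],"turn": -10.4},{"linear": [-13.4,-37.3,-17],"turn": -10.4},{"linear": [-13.4,-37.3,-17],"turn": -10.4},{"linear": [-13.4,-37.3,-17],"turn": -10.4},{"linear": [-13.4,-37.3,-17],"turn": -10.4},{"linear": [-13.4,-37.3,-17],"turn": -10.4},{"linear": [-13.4,-37.3,-17],"turn": -10.4},{"linear": [-13.4,-37.3,-17],"turn": -10.4}]'

```text
t: 15.1
tcp_pos: [537.3, -259.5, 204.1]
eef_rot: [180.0, 0.0, -177.2]
wrist_force: [-1.0, -0.8, -1.5]
width: 10.8
grasp_force: 59.3
```

```bash
python3 - <<'E'
from h import *
im,m=look("wrist","w6",[("tray_center",204-35+23,204-35+12)])
s=get_state();print(s["t"],s["tcp_pos"],s["eef_rot"],s["width"],s["wrist_force"])
E
```

```text
tray_center pt 0.9 [314. 312.] [ 537.4 -259.2  192. ]
tray_center pt 0.57 [301.  24.] [ 436.6 -268.1  192. ]
tray_center rect 0.77 [ 540.1 -259.1] short x long [121.9 150.4] long-axis yaw -87.4 
15.25 [ 537.42315063 -259.77961659  204.13468886] [-1.79989640e+02  2.42711522e-02 -1.77199489e+02] 10.64098269393057 [-0.29262661 -0.16155783 -1.16162339]
```

View pics/w6.png

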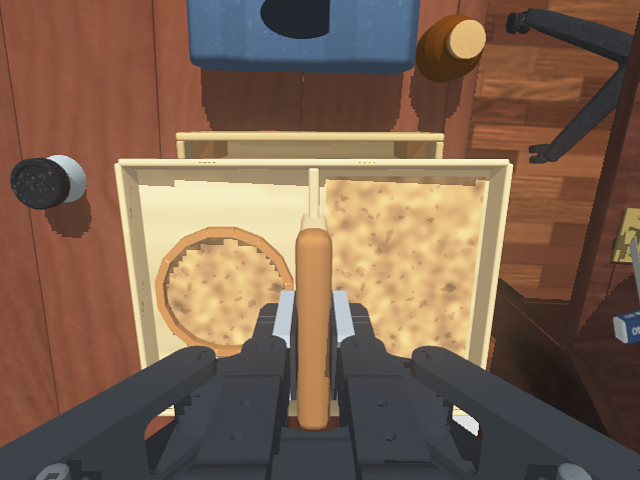

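The tray is held level at (314,300) with near rim corners (117,161) and (512,161). The box's near rim shows at (177,133)–(443,133). I compare the two.

```bash
python3 - <<'E'
from h import *
m=camera_model("wrist"); s=get_state()
r=R.from_euler("xyz",s["eef_rot"],degrees=True)
def rel(p,z): return (r.inv().apply(at(p,m,z)-s["tcp_pos"])[:2]).round(1)
zt=s["tcp_pos"][2]-35+12
A,B=rel((117,161),zt),rel((512,161),zt); print("tray near edge tool xy",A,B,(A+B)/2,np.linalg.norm(A-B))
C,D=rel((177,133),72),rel((443,133),72); print("box near edge",C,D,(C+D)/2,np.linalg.norm(C-D))
E
```

```text
tray near edge tool xy [ 56.9 -73.6] [56.9 74.8] [56.9  0.6] 148.39999999999998
box near edge [ 65.2 -85.6] [65.2 81.7] [65.2  -1.95] 167.3
```

>>> arm_command --plan '[{"linear": [-0.07,-0.26,3],"turn": 0},{"linear": [-0.07,-0.26,6],"turn": 0},{"linear": [-0.07,-0.26,8],"turn": 0},{"linear": [-0.07,-0.26,9],"turn": 0},{"linear": [-0.07,-0.26,10],"turn": 0},{"linear": [-0.07,-0.26,11],"turn": 0},{"linear": [-0.07,-0.26,11.5],"turn": 0},{"linear": [-0.07,-0.26,11.5],"turn": 0},{"linear": [-0.07,-0.26,11.5],"turn": 0}]'

```text
t: 16.15
tcp_pos: [538.4, -263.6, 89.3]
eef_rot: [-180.0, 0.0, -177.3]
wrist_force: [-1.0, 0.3, -0.6]
width: 10.8
grasp_force: 59.3
```

>>> arm_command --plan '[{"linear": [0,0,0.1],"turn": 0},{"linear": [0,0,0.2],"turn": 0},{"linear": [0,0,0.3],"turn": 0},{"linear": [0,0,0.3],"turn": 0}]'

```text
t: 16.55
tcp_pos: [538.4, -263.7, 87.1]
eef_rot: [-180.0, 0.1, -177.3]
wrist_force: [-2.4, 2.5, 7.2]
width: 10.7
grasp_force: 60.4
```

>>> arm_command --plan '[{"linear": [0,0,0],"turn": 0},{"linear": [0,0,0],"turn": 0},{"linear": [0,0,0],"turn": 0},{"linear": [0,0,-3],"turn": 0},{"linear": [0,0,-8],"turn": 0},{"linear": [0,-4,-13],"turn": 0},{"linear": [0,-6,-18],"turn": 0},{"linear": [0,-6,-18],"turn": 0},{"linear": [0,-6,-18],"turn": 0}]' --jaw 0.4

```text
t: 17.45
tcp_pos: [541.7, -325.4, 269.0]
eef_rot: [-179.8, 0.2, -177.4]
wrist_force: [0.3, 0.6, 0.6]
width: 34.4
grasp_force: 0.0
```

```bash
python3 - <<'E'
from h import *
im,m=look("wrist","w7",[("tray_center",75,64),("loupe_center",18,36),("box",0,72)])
s=get_state();print(s["t"],s["tcp_pos"],s["eef_rot"],s["width"],s["wrist_force"])
E
```

```text
tray_center pt 0.87 [391. 216.] [ 541.2 -262.1   75. ]
tray_center rect 0.64 [ 538.2 -263.9] short x long [115.8 151.7] long-axis yaw -87.4 
loupe_center pt 0.74 [162. 170.] [ 519.3 -468.5   18. ]
loupe_center rect 0.67 [ 517.9 -460.7] short x long [37.6 48.3] long-axis yaw -76.5 
box rect 0.66 [ 538.4 -261.7] short x long [135.2 170.8] long-axis yaw -87.4 
17.8 [ 540.67379607 -322.51685571  264.51724335] [ 1.79914747e+02 -7.48860434e-02 -1.77248067e+02] 34.18634020732438 [-0.28871801 -0.1777505  -0.04940952]
```

View pics/w7.png

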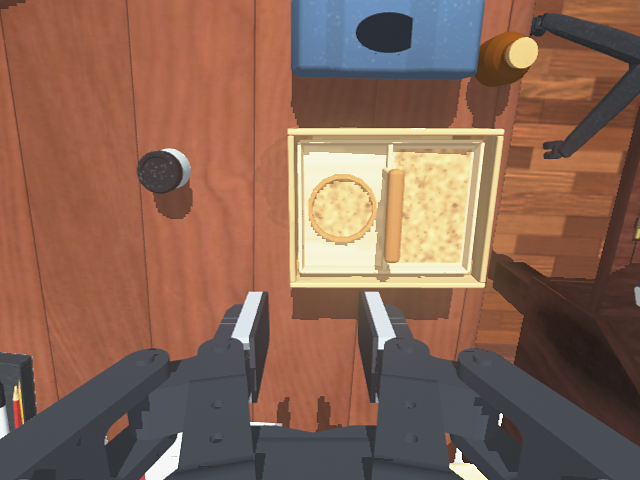

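The tray sits level and centred in the box: its rim fits 116x152 mm at z=64. The loupe's black top is at (159,171), alone on the table. I go over it.

>>> arm_command --plan '[{"linear": [2.9,-13.9,0],"turn": 89.7},{"linear": [2.9,-13.9,0],"turn": 89.7},{"linear": [2.9,-13.9,5],"turn": 89.7},{"linear": [2.9,-13.9,9.6],"turn": 89.7},{"linear": [2.9,-13.9,9.6],"turn": 89.7},{"linear": [2.9,-13.9,9.6],"turn": 89.7},{"linear": [2.9,-13.9,9.6],"turn": 89.7},{"linear": [2.9,-13.9,9.6],"turn": 89.7},{"linear": [2.9,-13.9,9.6],"turn": 89.7},{"linear": [2.9,-13.9,9.6],"turn": 89.7},{"linear": [2.9,-13.9,9.6],"turn": 89.7},{"linear": [2.9,-13.9,9.6],"turn": 89.7},{"linear": [2.9,-13.9,9.6],"turn": 89.7}]' --jaw 0.75

```text
t: 19.1
tcp_pos: [518.6, -463.2, 169.3]
eef_rot: [-180.0, -0.0, 93.2]
wrist_force: [-0.1, 0.4, -0.4]
width: 64.2
grasp_force: 0.0
```

```bash
python3 - <<'E'
from h import *
im,m=look("wrist","w8",[("loupe_center",18,36)])
s=get_state();print(s["t"],s["tcp_pos"],s["eef_rot"],s["width"],s["wrist_force"])
hsv=cv2.cvtColor(im,cv2.COLOR_BGR2GRAY)
E
```

```text
loupe_center pt 0.91 [316. 234.] [ 520.4 -469.2   18. ]
loupe_center rect 0.94 [ 519.6 -463.4] short x long [37.4 43.3] long-axis yaw -86.8 
loupe_center rect 0.19 [ 547.2 -336.7] short x long [ 30.  153.9] long-axis yaw 3.1 clipped
19.25 [ 518.55763571 -463.3908766   169.59853312] [-1.79994423e+02 -1.71197294e-02  9.31024523e+01] 63.815822018822594 [0.6805171  0.2277768  0.63655185]
```

View pics/w8.png

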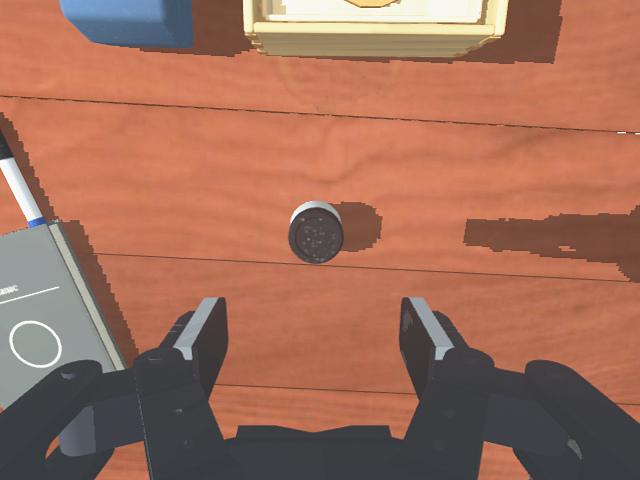

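The loupe's black top is at (316,235), between the jaws. I descend onto it.

>>> arm_command --plan '[{"linear": [-0.15,0.15,5],"turn": 0},{"linear": [-0.15,0.15,9],"turn": 0},{"linear": [-0.15,0.15,12],"turn": 0},{"linear": [-0.15,0.15,13.6],"turn": 0},{"linear": [-0.15,0.15,13.6],"turn": 0},{"linear": [-0.15,0.15,13.6],"turn": 0}]'

```text
t: 19.85
tcp_pos: [520.7, -465.6, 35.3]
eef_rot: [179.9, 0.1, 93.0]
wrist_force: [0.3, 0.0, 0.9]
width: 63.9
grasp_force: 0.0
```

>>> arm_command --plan '[{"linear": [0,0,0],"turn": 0},{"linear": [0,0,0],"turn": 0},{"linear": [0,0,0],"turn": 0},{"linear": [0,0,0],"turn": 0},{"linear": [0,0,0],"turn": 0}]' --jaw 0.3 --newtons 30

```text
t: 20.35
tcp_pos: [521.1, -466.1, 36.3]
eef_rot: [179.9, 0.2, 93.0]
wrist_force: [-0.0, 0.2, 5.2]
width: 36.8
grasp_force: 29.5
```

>>> arm_command --plan '[{"linear": [0,0,-4],"turn": 0},{"linear": [0,0,-9],"turn": 0},{"linear": [0,0,-13],"turn": 0},{"linear": [16.3,2.75,-15],"turn": 0},{"linear": [16.3,2.75,-15],"turn": 0},{"linear": [16.3,2.75,-15],"turn": 0},{"linear": [16.3,2.75,-15],"turn": 0},{"linear": [16.3,2.75,-15],"turn": 0},{"linear": [16.3,2.75,-15],"turn": 0},{"linear": [16.3,2.75,-15],"turn": 0}]'

```text
t: 21.35
tcp_pos: [538.9, -302.1, 183.8]
eef_rot: [180.0, 0.0, 93.0]
wrist_force: [0.3, -0.8, -0.7]
width: 36.3
grasp_force: 30.3
```

```bash
python3 - <<'E'
from h import *
im,m=look("wrist","w9",[("tray_center",75,64),("loupe_center",168,186)])
s=get_state();print(s["t"],s["tcp_pos"],s["eef_rot"],s["width"],s["wrist_force"])
E
```

```text
tray_center pt 0.71 [314. 180.] [ 537.  -263.7   75. ]
tray_center rect 0.81 [ 538.6 -263.5] short x long [115.2 150.9] long-axis yaw -87.3 
loupe_center pt 0.91 [312. 306.] [ 537.9 -301.4  168. ]
loupe_center rect 0.73 [ 538.2 -295.3] short x long [34.9 46.6] long-axis yaw -87.4 
21.6 [ 538.76963761 -301.47872458  183.46400766] [-1.79983538e+02 -2.03106332e-02  9.29598777e+01] 36.66811664711878 [-0.95090922 -0.47076843 -0.84501056]
```

View pics/w9.png

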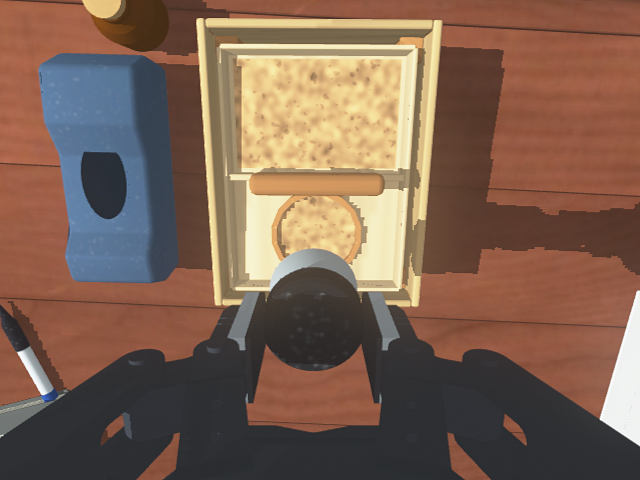

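The loupe is held upright at (314,310). The ring below is at (319,235), with edges at 273 and 365 and top at 192.

```bash
python3 - <<'E'
from h import *
m=camera_model("wrist")
for p in [(273,230),(365,230),(318,192),(318,198)]: print(at(p,m,59).round(1))
for p in [(263,320),(364,320)]: print(at(p,m,186).round(1))
E
```

```text
[ 511.9 -299.    59. ]
[ 571.8 -295.9   59. ]
[ 539.8 -272.6   59. ]
[ 540.  -276.5   59. ]
[ 520.6 -298.6  186. ]
[ 556.  -296.7  186. ]
```

>>> arm_command --plan '[{"linear": [-0.06,0.19,3],"turn": 0},{"linear": [-0.06,0.19,5.5],"turn": 0},{"linear": [-0.06,0.19,7.5],"turn": 0},{"linear": [-0.06,0.19,8.5],"turn": 0},{"linear": [-0.06,0.19,8.9],"turn": 0},{"linear": [-0.06,0.19,8.9],"turn": 0},{"linear": [-0.06,0.19,8.9],"turn": 0}]'

```text
t: 22.3
tcp_pos: [541.5, -301.8, 96.1]
eef_rot: [179.9, 0.1, 93.0]
wrist_force: [0.1, -0.1, -0.1]
width: 36.4
grasp_force: 30.3
```

>>> arm_command --plan '[{"linear": [0,0,0.15],"turn": 0},{"linear": [0,0,0.3],"turn": 0},{"linear": [0,0,0.4],"turn": 0},{"linear": [0,0,0.4],"turn": 0}]'

```text
t: 22.7
tcp_pos: [541.2, -301.4, 91.4]
eef_rot: [180.0, 0.0, 93.0]
wrist_force: [-0.9, 0.1, 4.0]
width: 36.2
grasp_force: 30.6
```

>>> arm_command --plan '[{"linear": [0,0,0],"turn": 0},{"linear": [0,0,0],"turn": 0},{"linear": [0,0,-1],"turn": 0},{"linear": [0,0,-5],"turn": 0},{"linear": [3,0,-10],"turn": 0},{"linear": [6,0,-15],"turn": 0},{"linear": [9,0,-17],"turn": 0},{"linear": [9,0,-17],"turn": 0},{"linear": [9,0,-17],"turn": 0}]' --jaw 0.6

```text
t: 23.6
tcp_pos: [536.9, -211.0, 262.7]
eef_rot: [179.9, 0.1, 93.1]
wrist_force: [-0.7, -0.6, -0.9]
width: 51.4
grasp_force: 0.0
```

```bash
python3 - <<'E'
from h import *
im,m=look("wrist","w10",[("tray_center",75,64),("loupe_center",55+18,55+36)])
s=get_state();print(s["t"],s["tcp_pos"],s["eef_rot"],s["width"])
go([615,40,180],110)
E
```

```text
tray_center pt 0.78 [311. 277.] [ 537.7 -265.1   75. ]
tray_center rect 0.91 [ 538.3 -263.7] short x long [115.5 151.8] long-axis yaw -87.2 
tray_center rect 0.16 [ 410.  -263.8] short x long [ 70.8 147.9] long-axis yaw -88.5 
loupe_center pt 0.64 [312. 317.] [ 540.7 -303.    73. ]
loupe_center rect 0.95 [ 540.4 -295.4] short x long [36.5 48.1] long-axis yaw -86.9 
loupe_center rect 0.47 [ 420.  -253.8] short x long [ 65.3 135.9] long-axis yaw -88.7 
23.85 [ 535.68671706 -211.85013002  259.35767564] [-1.79896347e+02 -7.86092349e-02  9.29613356e+01] 51.531677666827235
linear [24.73, 9.24, 7.95] turn -17.0
```

View pics/w10.png

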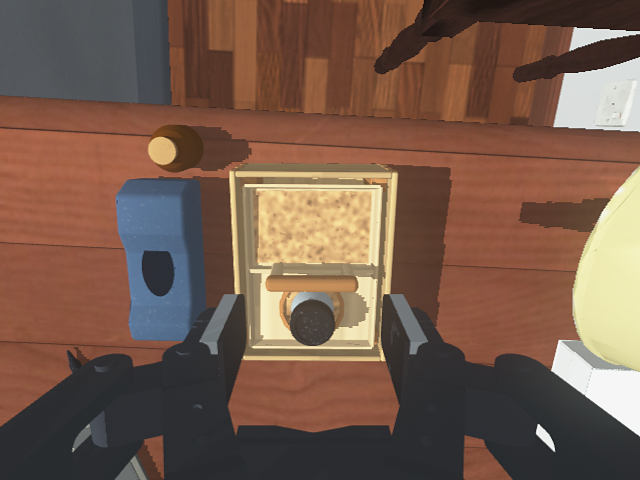

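The loupe stands upright in the ring at (313,318). Next I go toward the eraser, staying clear of the brass stay rod near it.

>>> arm_command --plan '[{"linear": [26.9,6.8,0],"turn": -17},{"linear": [26.9,6.8,0],"turn": -17},{"linear": [26.9,6.8,0],"turn": -17},{"linear": [26.9,6.8,4],"turn": -17},{"linear": [26.9,6.8,4],"turn": -17},{"linear": [26.9,6.8,4],"turn": -17},{"linear": [26.9,6.8,4],"turn": -17},{"linear": [26.9,6.8,4],"turn": -17},{"linear": [26.9,6.8,4],"turn": -17},{"linear": [26.9,6.8,4],"turn": -17}]' --jaw 0.5

```text
t: 24.85
tcp_pos: [590.1, 59.5, 221.1]
eef_rot: [180.0, 0.0, 109.9]
wrist_force: [0.0, 0.2, -0.5]
width: 42.9
grasp_force: 0.0
```

```bash
python3 - <<'E'
from h import *
im,m=look("wrist","w11",[("eraser_center",6.5,13)])
s=get_state();print(s["t"],s["tcp_pos"],s["eef_rot"],s["width"])
t=cv2.imread("pics/top0.png");sd=cv2.imread("pics/side0.png")
a=cv2.resize(im,(400,300)); b=cv2.resize(t[110:230,240:400],(400,300),interpolation=3)
c=cv2.resize(sd[180:270,290:410],(400,300),interpolation=3); w1=cv2.imread("pics/w1.png"); d=cv2.resize(w1[330:450,250:410],(400,300),interpolation=3)
cv2.imwrite("pics/comp.png",np.vstack([np.hstack([a,b]),np.hstack([c,d])]))
E
```

```text
eraser_center pt 0.75 [343. 236.] [622.9  44.7   6.5]
eraser_center rect 0.6 [621.1  46.2] short x long [22.7 53.1] long-axis yaw -68.5 
25.0 [590.11996205  59.92812585 221.14229435] [1.79970335e+02 1.22043384e-02 1.09942584e+02] 42.961022333008145
```

View pics/comp.png

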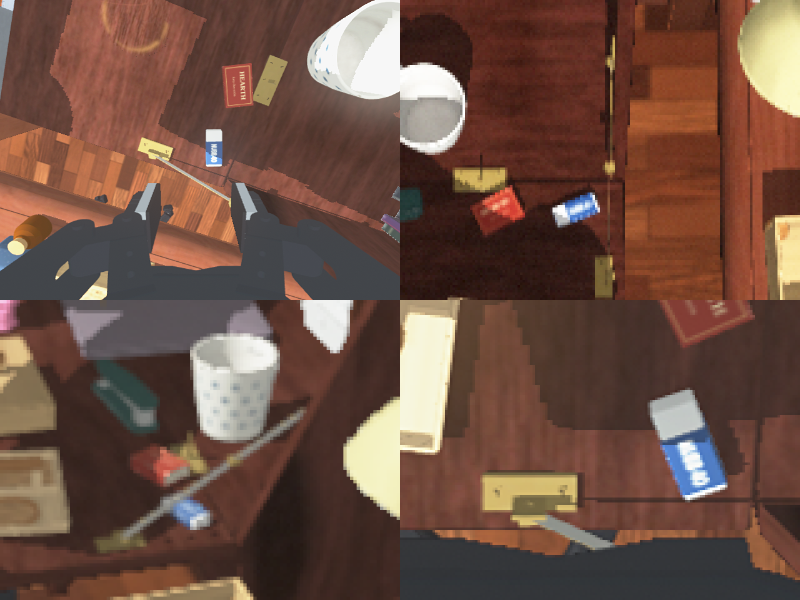

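The eraser (comp 213,148) is upright in the frame. A brass stay rod rises past it on its -y side. I triangulate the rod.

```bash
python3 - <<'E'
from h import *
mt,ms,mw=camera_model("top"),camera_model("side"),camera_model("wrist")
def tri(p,m1,q,m2):
    o1,v1=ray(p,m1);o2,v2=ray(q,m2)
    A=np.stack([v1,-v2],1);k=np.linalg.lstsq(A,o2-o1,rcond=None)[0]
    a,b=o1+k[0]*v1,o2+k[1]*v2;return ((a+b)/2).round(),np.linalg.norm(a-b).round(1)
print("joint",tri((324,177),mt,(360,228),ms))
print("plate",at((324,219),mt,5).round(), at((248,240),mw,5).round(), "w1",at((464/2.5*1+0,0),mw,5)[:0])
for col in (324,):
  print("upper",tri((324,124),mt,(381.5,213),ms))
E
```

```text
joint (array([657.,   5.,  80.]), np.float64(5.5))
plate [546.   4.   5.] [545.  13.   5.] w1 []
upper (array([761.,  12., 126.]), np.float64(54.1))
```

>>> arm_command --plan '[{"linear": [-1.2,2.45,5],"turn": -1},{"linear": [-1.2,2.45,10],"turn": -1},{"linear": [-1.2,2.45,14],"turn": -1},{"linear": [-1.2,2.45,17],"turn": -1},{"linear": [-1.2,2.45,19],"turn": -1},{"linear": [-1.2,2.45,20],"turn": -1},{"linear": [-1.2,2.45,20.4],"turn": -1},{"linear": [-1.2,2.45,20.6],"turn": -1},{"linear": [-1.2,2.45,20.6],"turn": -1},{"linear": [-1.2,2.45,20.6],"turn": -1}]'

```text
t: 26.0
tcp_pos: [618.0, 57.8, 16.1]
eef_rot: [179.9, 0.0, 111.0]
wrist_force: [0.7, -0.1, 0.2]
width: 42.9
grasp_force: 0.0
```

>>> arm_command --plan '[{"linear": [0,0,0],"turn": 0},{"linear": [0,0,0],"turn": 0},{"linear": [0,0,0],"turn": 0},{"linear": [0,0,0],"turn": 0},{"linear": [0,0,0],"turn": 0}]' --jaw 0 --newtons 25

```text
t: 26.5
tcp_pos: [617.7, 58.0, 15.7]
eef_rot: [179.9, 0.0, 111.0]
wrist_force: [-1.1, 0.5, 4.9]
width: 21.5
grasp_force: 26.4
```

>>> arm_command --plan '[{"linear": [0,0,-3],"turn": 0},{"linear": [0,0,-8],"turn": 0},{"linear": [0,0,-13],"turn": 0},{"linear": [0,0,-18],"turn": 0},{"linear": [-22.5,-17.4,-20],"turn": 18.3},{"linear": [-22.5,-17.4,-20],"turn": 18.3},{"linear": [-22.5,-17.4,-20],"turn": 18.3},{"linear": [-22.5,-17.4,-20],"turn": 18.3},{"linear": [-22.5,-17.4,-20],"turn": 18.3},{"linear": [-22.5,-17.4,-20],"turn": 18.3},{"linear": [-22.5,-17.4,-20],"turn": 18.3},{"linear": [-22.5,-17.4,-20],"turn": 18.3},{"linear": [-22.5,-17.4,-20],"turn": 18.3}]'

```text
t: 27.8
tcp_pos: [535.5, -213.5, 214.6]
eef_rot: [-180.0, -0.0, 92.8]
wrist_force: [0.1, 0.2, -0.7]
width: 21.7
grasp_force: 25.7
```

```bash
python3 - <<'E'
from h import *
s=get_state();print(s["t"],s["tcp_pos"],s["eef_rot"],s["width"])
z=s["tcp_pos"][2]-15.7
im,m=look("wrist","w12",[("eraser_center",z+6.5,z+13),("tray_center",75,64)])
E
```

```text
27.8 [ 535.53887567 -213.54434644  214.60125475] [-1.79992623e+02 -3.56096910e-02  9.27636925e+01] 21.690044139111052
eraser_center pt 0.87 [315. 348.] [ 536.5 -227.8  205.4]
eraser_center rect 0.88 [ 535.7 -224.8] short x long [22.9 54.7] long-axis yaw -86.8 
tray_center rect 0.8 [ 537.3 -239.7] short x long [104.3 116.1] long-axis yaw 2.8
```

>>> arm_command --plan '[{"linear": [0,0.05,4],"turn": 0},{"linear": [0,0.05,8],"turn": 0},{"linear": [0,0.05,11],"turn": 0},{"linear": [0,0.05,13],"turn": 0},{"linear": [0,0.05,13.8],"turn": 0},{"linear": [0,0.05,14],"turn": 0},{"linear": [0,0.05,14.1],"turn": 0},{"linear": [0,0.05,14.2],"turn": 0},{"linear": [0,0.05,14.2],"turn": 0}]'

```text
t: 28.95
tcp_pos: [536.4, -214.8, 73.8]
eef_rot: [179.9, 0.1, 92.7]
wrist_force: [0.6, -0.0, -0.7]
width: 21.7
grasp_force: 25.7
```

>>> arm_command --plan '[{"linear": [0,0,0.1],"turn": 0},{"linear": [0,0,0.2],"turn": 0},{"linear": [0,0,0.25],"turn": 0},{"linear": [0,0,0.25],"turn": 0}]'

```text
t: 29.35
tcp_pos: [536.0, -214.5, 70.7]
eef_rot: [180.0, 0.0, 92.7]
wrist_force: [-1.1, 0.8, 4.0]
width: 21.3
grasp_force: 26.2
```

>>> arm_command --plan '[{"linear": [0,0,0],"turn": 0},{"linear": [0,0,0],"turn": 0},{"linear": [0,0,0],"turn": 0},{"linear": [0,0,-4],"turn": 0},{"linear": [0,0,-9],"turn": 0},{"linear": [5,0,-14],"turn": 0},{"linear": [8,0,-19],"turn": 0},{"linear": [8,0,-19],"turn": 0},{"linear": [8,0,-19],"turn": 0},{"linear": [8,0,-19],"turn": 0}]' --jaw 0.5

```text
t: 30.35
tcp_pos: [532.4, -134.6, 260.3]
eef_rot: [180.0, 0.0, 92.8]
wrist_force: [0.2, 0.0, 0.4]
width: 42.7
grasp_force: 0.0
```

```bash
python3 - <<'E'
from h import *
s=get_state();print(s["t"],s["tcp_pos"],s["eef_rot"],s["width"])
im,m=look("wrist","w13",[("eraser_center",61.5,68),("tray_center",75,64),("loupe_center",73,91),("box",0,72)])
go([467,333,230],180.3)
E
```

```text
30.35 [ 532.35177525 -134.55761898  260.29381605] [1.79961564e+02 2.77375194e-02 9.27602542e+01] 42.712364017215386
eraser_center pt 0.77 [314. 316.] [ 537.7 -229.    61.5]
eraser_center rect 0.57 [ 536.2 -225.8] short x long [22.8 56. ] long-axis yaw -86.8 
tray_center pt 0.69 [313. 358.] [ 538.2 -263.4   75. ]
tray_center pt 0.69 [173. 336.] [ 415.2 -248.1   75. ]
tray_center rect 0.64 [ 538.3 -262.3] short x long [114.8 151.6] long-axis yaw -87.2 
loupe_center pt 0.82 [316. 396.] [ 542.6 -304.4   73. ]
loupe_center rect 0.61 [ 540.4 -295.8] short x long [36.8 45.9] long-axis yaw -87.2 
box rect 0.75 [ 535.6 -179.4] short x long [ 45.5 133.3] long-axis yaw 2.4 
linear [47.03, -4.28, 3.01] turn -87.6
```

>>> arm_command --plan '[{"linear": [47,-4.3,3],"turn": -87.6},{"linear": [47,-4.3,3],"turn": -87.6},{"linear": [47,-4.3,3],"turn": -87.6},{"linear": [47,-4.3,3],"turn": -87.6},{"linear": [47,-4.3,3],"turn": -87.6},{"linear": [47,-4.3,3],"turn": -87.6},{"linear": [47,-4.3,3],"turn": -87.6},{"linear": [47,-4.3,3],"turn": -87.6},{"linear": [47,-4.3,3],"turn": -87.6},{"linear": [47,-4.3,3],"turn": -87.6},{"linear": [47,-4.3,3],"turn": -87.6},{"linear": [47,-4.3,3],"turn": -87.6},{"linear": [47,-4.3,3],"turn": -87.6},{"linear": [47,-4.3,3],"turn": -87.6},{"linear": [47,-4.3,3],"turn": -87.6}]'

```text
t: 32.3
tcp_pos: [467.2, 332.0, 230.5]
eef_rot: [180.0, 0.0, -179.8]
wrist_force: [-0.2, 0.1, 0.1]
width: 42.7
grasp_force: 0.0
```

```bash
python3 - <<'E'
from h import *
s=get_state();print(s["t"],s["tcp_pos"],s["eef_rot"],s["width"])
for z in (38,50):
    im,m=look("wrist","w14",[("lid_center",33,z)])
# pull: orange-ish saturated pixels inside lid region
r=cut_out("lid_center","wrist")[0]["region"]
r=cv2.erode(r.astype(np.uint8),np.ones((15,15)))>0
hsv=cv2.cvtColor(im,cv2.COLOR_BGR2HSV)
h,sat=hsv[...,0],hsv[...,1]
k=r&(h<18)&(sat>90); n,l,st,c=cv2.connectedComponentsWithStats(k.astype(np.uint8))
i=1+np.argmax(st[1:,4]); print(st[i],c[i])
cs,_=cv2.findContours((l==i).astype(np.uint8),0,2); W=np.array([at(p,m,64)[:2] for p in cs[0].reshape(-1,2)],np.float32); print(cv2.minAreaRect(W))
E
```

```text
32.3 [467.24188276 332.02463438 230.52492326] [ 1.79991970e+02  2.01050472e-02 -1.79815338e+02] 42.709551238585796
lid_center pt 0.58 [312. 213.] [467.2 331.7  33. ]
lid_center rect 0.57 [463.6 333.6] short x long [129.1 163.8] long-axis yaw 89.9 
[ 304  180   22   79 1470] [314.2047619  221.87346939]
((465.88031005859375, 333.53643798828125), (15.936738967895508, 60.27762222290039), 89.88817596435547)
```

>>> arm_command --plan '[{"linear": [0.1,0.15,5],"turn": 0.2},{"linear": [0.1,0.15,10],"turn": 0.2},{"linear": [0.1,0.15,13],"turn": 0.2},{"linear": [0.1,0.15,15.5],"turn": 0.2},{"linear": [0.1,0.15,16.8],"turn": 0.2},{"linear": [0.1,0.15,17.2],"turn": 0.2},{"linear": [0.1,0.15,17.2],"turn": 0.2},{"linear": [0.1,0.15,17.2],"turn": 0.2}]'

```text
t: 33.45
tcp_pos: [466.8, 334.8, 60.0]
eef_rot: [179.9, 0.1, -179.9]
wrist_force: [0.8, -0.1, 1.1]
width: 42.6
grasp_force: 0.0
```

>>> arm_command --plan '[{"linear": [0,0,0],"turn": 0},{"linear": [0,0,0],"turn": 0},{"linear": [0,0,0],"turn": 0},{"linear": [0,0,0],"turn": 0},{"linear": [0,0,0],"turn": 0},{"linear": [0,0,0],"turn": 0}]' --jaw 0 --newtons 70

```text
t: 34.05
tcp_pos: [466.7, 334.6, 59.7]
eef_rot: [180.0, 0.1, -179.9]
wrist_force: [-0.8, -1.1, 6.1]
width: 13.7
grasp_force: 70.4
```

>>> arm_command --plan '[{"linear": [0,0,-3],"turn": 0},{"linear": [0,0,-8],"turn": 0},{"linear": [0,0,-13],"turn": 0},{"linear": [0,0,-18],"turn": 0},{"linear": [-7.1,-59.6,-20],"turn": -2.6},{"linear": [-7.1,-59.6,-20],"turn": -2.6},{"linear": [-7.1,-59.6,-20],"turn": -2.6},{"linear": [-7.1,-59.6,-20],"turn": -2.6},{"linear": [-7.1,-59.6,-20],"turn": -2.6},{"linear": [-7.1,-59.6,-20],"turn": -2.6},{"linear": [-7.1,-59.6,-20],"turn": -2.6},{"linear": [-7.1,-59.6,-20],"turn": -2.6},{"linear": [-7.1,-59.6,-20],"turn": -2.6},{"linear": [-7.1,-59.6,-20],"turn": -2.6},{"linear": [-7.1,-59.6,-20],"turn": -2.6},{"linear": [-7.1,-59.6,-20],"turn": -2.6},{"linear": [-7.1,-59.6,-20],"turn": -2.6},{"linear": [-7.1,-59.6,-20],"turn": -2.6},{"linear": [-7.1,-59.6,-20],"turn": -2.6},{"linear": [-7.1,-59.6,-20],"turn": -2.6}]'

```text
t: 36.05
tcp_pos: [538.2, -260.3, 258.6]
eef_rot: [180.0, 0.0, -177.2]
wrist_force: [-0.4, 0.7, -2.2]
width: 14.0
grasp_force: 69.6
```

```bash
python3 - <<'E'
from h import *
s=get_state();print(s["t"],s["tcp_pos"],s["eef_rot"],s["width"],s["grasp_force"])
b=s["tcp_pos"][2]-59.6
im,m=look("wrist","w15",[("lid_center",b+33,b+40),("box",0,72)])
r=R.from_euler("xyz",s["eef_rot"],degrees=True)
reg=cut_out("lid_center","wrist")[0]["region"]
reg=cv2.morphologyEx(reg.astype(np.uint8),cv2.MORPH_OPEN,np.ones((5,5)))
ys,xs=np.nonzero(reg); print("bbox",xs.min(),xs.max(),ys.min(),ys.max())
for row in (ys.min()+8,ys.min()+40,ys.min()+80):
    q=np.nonzero(reg[row])[0]; A,B=[r.inv().apply(at((c,row),m,b+40)-s["tcp_pos"])[:2].round(1) for c in (q[0],q[-1])]
    print(row,q[0],q[-1],A,B)
for c in (250,310,370):
    q=np.nonzero(reg[:,c])[0][0]; print("near edge",c,q,r.inv().apply(at((c,q),m,b+40)-s["tcp_pos"])[:2].round(1))
br=cut_out("box","wrist")
for x in br[:2]:
    ys,xs=np.nonzero(x["region"]); print("box",x["p"],xs.min(),xs.max(),ys.min(),ys.max())
E
```

```text
36.05 [ 538.17233006 -260.25439763  258.57228732] [ 1.79995682e+02  1.59068717e-02 -1.77197120e+02] 14.0218682934111 69.62918400764465
lid_center pt 0.33 [304.  37.] [ 438.6 -268.2  232. ]
lid_center rect 0.76 [ 535.5 -260.2] short x long [130.2 168.7] long-axis yaw -87.2 
box rect 0.66 [ 474.8 -324.2] short x long [ 1.5 45.5] long-axis yaw -87.2 
bbox 82 545 131 436
139 82 545 [ 65.  -83.6] [65.  84.1]
171 87 540 [ 53.5 -83.6] [53.5 84. ]
211 93 534 [ 38.4 -83.6] [38.4 84. ]
near edge 250 132 [ 67.4 -22.7]
near edge 310 132 [67.4 -1. ]
near edge 370 132 [67.4 20.6]
box 0.66 203 420 129 131
```

>>> arm_command --plan '[{"linear": [0,-0.1,4],"turn": 0},{"linear": [0,-0.1,8],"turn": 0},{"linear": [0,-0.1,10],"turn": 0},{"linear": [0,-0.1,11],"turn": 0},{"linear": [0,-0.1,11],"turn": 0},{"linear": [0,-0.1,11],"turn": 0},{"linear": [0,-0.1,11],"turn": 0}]'

```text
t: 37.1
tcp_pos: [539.0, -263.2, 150.2]
eef_rot: [-179.9, 0.1, -177.3]
wrist_force: [-0.2, -0.3, -2.2]
width: 13.9
grasp_force: 69.6
```

```bash
python3 - <<'E'
from h import *
s=get_state();print(s["t"],s["tcp_pos"],s["eef_rot"],s["wrist_force"])
E
```

```text
37.1 [ 538.95261253 -263.15174464  150.24152592] [-1.79895205e+02  1.25671574e-01 -1.77281839e+02] [-0.20707129 -0.2716146  -2.24137409]
```

>>> arm_command --plan '[{"linear": [0.05,0.07,0.5],"turn": 0},{"linear": [0.05,0.07,1],"turn": 0},{"linear": [0.05,0.07,1.5],"turn": 0},{"linear": [0.05,0.07,1.8],"turn": 0},{"linear": [0.05,0.07,2.0],"turn": 0},{"linear": [0.05,0.07,2.1],"turn": 0},{"linear": [0.05,0.07,2.1],"turn": 0},{"linear": [0.05,0.07,2.1],"turn": 0}]'

```text
t: 37.9
tcp_pos: [537.7, -261.9, 127.5]
eef_rot: [-180.0, 0.0, -177.3]
wrist_force: [-0.7, -0.1, -2.5]
width: 14.6
grasp_force: 69.7
```

Already below rim height with no contact, so the lip is in the mouth. I seat it.

>>> arm_command --plan '[{"linear": [0,0,0.1],"turn": 0},{"linear": [0,0,0.2],"turn": 0},{"linear": [0,0,0.25],"turn": 0},{"linear": [0,0,0.25],"turn": 0}]'

```text
t: 38.3
tcp_pos: [537.8, -262.0, 126.8]
eef_rot: [-179.9, 0.1, -177.3]
wrist_force: [-5.1, 3.5, 10.9]
width: 13.8
grasp_force: 71.4
```

>>> arm_command --plan '[{"linear": [0,0,0],"turn": 0},{"linear": [0,0,0],"turn": 0},{"linear": [0,0,0],"turn": 0},{"linear": [0,0,-3],"turn": 0},{"linear": [0,0,-8],"turn": 0},{"linear": [3,0,-13],"turn": 0},{"linear": [6,0,-17],"turn": 0},{"linear": [6,0,-17],"turn": 0},{"linear": [6,0,-17],"turn": 0},{"linear": [6,0,-17],"turn": 0}]' --jaw 0.4

```text
t: 39.3
tcp_pos: [477.8, -264.6, 293.6]
eef_rot: [179.9, -0.0, -177.3]
wrist_force: [-0.0, 1.0, -0.0]
width: 34.5
grasp_force: 0.0
```

```bash
python3 - <<'E'
from h import *
s=get_state();print(s["t"],s["tcp_pos"],s["width"],s["wrist_force"])
im,m=look("wrist","w16",[("lid_center",100,107),("box",0,72),("tape_dispenser_center",30,60),("amber_jar_center",28,56)])
r=cut_out("lid_center","wrist")[0]["region"]; r=cv2.erode(r.astype(np.uint8),np.ones((15,15)))>0
hsv=cv2.cvtColor(im,cv2.COLOR_BGR2HSV); k=r&(hsv[...,0]<18)&(hsv[...,1]>90)
n,l,st,c=cv2.connectedComponentsWithStats(k.astype(np.uint8)); i=1+np.argmax(st[1:,4])
cs,_=cv2.findContours((l==i).astype(np.uint8),0,2); print("pull",cv2.minAreaRect(np.array([at(p,m,131)[:2] for p in cs[0].reshape(-1,2)],np.float32)))
look("top","t16",[("lid_center",100,107),("match_box_center",8,16)])
E
```

```text
39.3 [ 477.78754797 -264.6066787   293.59003271] 34.506085958298314 [-0.0060948   0.95609863 -0.02137756]
lid_center pt 0.69 [313. 282.] [ 537.5 -261.6  100. ]
lid_center rect 0.62 [ 534.1 -261.9] short x long [139.5 169.9] long-axis yaw -87.6 
box rect 0.77 [ 465.8 -263.7] short x long [ 10.4 159.2] long-axis yaw -88.2 
tape_dispenser_center rect 0.83 [ 400.3 -272.5] short x long [ 57.5 146.1] long-axis yaw -88.5 
amber_jar_center pt 0.84 [415. 133.] [ 410.  -170.6   28. ]
amber_jar_center rect 0.56 [ 410.3 -177. ] short x long [37.5 42.4] long-axis yaw -87.3 
pull ((535.725830078125, -262.6215515136719), (61.00222396850586, 15.743307113647461), 3.0377614498138428)
lid_center pt 0.7 [426. 222.] [ 525.7 -266.3  100. ]
lid_center rect 0.76 [ 535.4 -258.8] short x long [139.7 180.1] long-axis yaw -86.9 
match_box_center pt 0.56 [275. 194.] [619.2 144.3   8. ]
match_box_center rect 0.76 [620.2 134.4] short x long [38.8 52.7] long-axis yaw -63.7
```

The pull measures 61x16 mm at the seated height, the lid is level and centred, and the bystanders are where they were. Handing in.

```bash
python3 -c "
from rig import *
print(finish_job())"
```

```text
the job is handed in; nothing more can be done
None
```

The box is packed in the order asked (stapler, tray, loupe, eraser, lid fully seated), the three bystanders were not touched, and the job was handed in at about 40 s of the 128 s allowed.

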